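Draw a shielded test box's lid down evenly with its four clamping levers

TASK

Close the shielded test box: tighten the four black clamping levers clockwise, crosswise (one lever, then the one diagonally opposite, then the other diagonal), about 50 degrees each in a first round and in a second crosswise round each until it comes to a firm stop, so that the lid goes down level, is never cocked by more than about a degree and a half, and ends fully home on all four corners with every lever snug. Feel for the stop and do not force a lever (never more than 40 N), and leave the things lying round the box where they are.

Things in the scene. Friction and masses are not known exactly. Their poses are not given: they have to be found in the camera images.
- chamber: Aluminium test box 312 x 220 x 48 mm, fixed on a stand so that its deck (top face) slopes 28 degrees, rising away from the robot. Origin on the deck under the lid's middle, 106 mm above the worktop; z square to the deck (up, leaning to the robot), x up the slope, y to the left along the deck. Deck x from -115 to +197 mm.
- panel_top (a point): Middle of the upper edge of the connector panel, 216 mm wide, 185 mm high, that stands square to the deck at chamber x = +170 to +190 mm and so leans 28 degrees over the rear levers: a plumb hand at the rear levers strikes it; one leaned to stand about square to the deck passes.
- lid: Aluminium lid 162 x 172 x 10 mm, its middle raised 6 mm, on a springy gasket between four studs at chamber (x, y) = (+-60, +-65) mm. Origin: middle of its underside, z square to it. Its underside starts about 9 mm above the deck; fully home 4 mm. Drawn down at one corner alone it cocks.
- lever_fl: Black clamping lever, front left, on the stud at chamber (x, y) = (-60, +65) mm. Origin on the stud axis at the hub's foot, z along the stud, x along the arm, at the start about 140 degrees from the chamber's x toward its y. Hub: foot 32 mm across, 25 mm above, 39 mm high. Arm: 13 mm round bar, 26 to 31 mm above the foot. Tighten clockwise seen from above, past the box's left side.
- lever_fr: Black clamping lever, front right, on the stud at chamber (x, y) = (-60, -65) mm. Origin on the stud axis at the hub's foot, z along the stud, x along the arm, at the start about -30 degrees from the chamber's x toward its y. Hub: foot 32 mm across, 25 mm above, 39 mm high. Arm: 13 mm round bar, 26 to 31 mm above the foot. Tighten clockwise seen from above, past the box's right side.
- lever_rl: Black clamping lever, rear left, on the stud at chamber (x, y) = (+60, +65) mm. Origin on the stud axis at the hub's foot, z along the stud, x along the arm, at the start about 150 degrees from the chamber's x toward its y. Hub: foot 32 mm across, 25 mm above, 39 mm high. Arm: 13 mm round bar, 26 to 31 mm above the foot. Tighten clockwise seen from above, past the box's left side.
- lever_rr: Black clamping lever, rear right, on the stud at chamber (x, y) = (+60, -65) mm. Origin on the stud axis at the hub's foot, z along the stud, x along the arm, at the start about -40 degrees from the chamber's x toward its y. Hub: foot 32 mm across, 25 mm above, 39 mm high. Arm: 13 mm round bar, 26 to 31 mm above the foot. Tighten clockwise seen from above, past the box's right side.
- tip_fl (a point): Centre of the 16 mm ball at the end of the front left lever's arm, 62 mm from its stud axis, 31 mm above the hub's foot. The lever stays where it is left and sinks 3.3 mm per radian of turn. The hubs' feet start about 20 mm above the deck. 
- tip_fr (a point): Centre of the 16 mm ball at the end of the front right lever's arm, 62 mm from its stud axis, 31 mm above the hub's foot. Turning any lever takes about 4 N at its ball, up to 6 N as the gasket is squeezed; then its hub bottoms on the stud's shoulder, foot 14 mm above the deck, and it stops dead: its corner is home. 
- tip_rl (a point): Centre of the 16 mm ball at the end of the rear left lever's arm, 62 mm from its stud axis, 31 mm above the hub's foot. Each lever stops 1.55 to 2.05 rad from its start, each differently and pointing differently there (the hubs start at different heights on their threads, up to 2.5 mm clear of the lid): only the resistance tells. 
- tip_rr (a point): Centre of the 16 mm ball at the end of the rear right lever's arm, 62 mm from its stud axis, 31 mm above the hub's foot. Pushed on the side of its arm near the ball with closed fingers, a lever follows; no grasp is needed. 
- side_cutters: Blue-handled side cutters, 122 x 74 x 16 mm, lying in front of the box; a bystander. Origin in the middle of its underside.
- board: Bare circuit board 50 x 88 x 10 mm, lying in front of the box; a bystander. Origin in the middle of its underside.
- tweezers: Steel tweezers, 143 mm long, lying in front of the box; a bystander. Origin in the middle of its underside.
- tape_black: Roll of black tape, 72 mm across, 17 mm high, right of the box; a bystander. Origin in the middle of its underside.
- scope_probe: Oscilloscope probe, 144 mm long, right of the box; a bystander. Origin in the middle of its underside.
- marker: Grey marker pen, 130 mm long, left of the box; a bystander. Origin in the middle of its underside.

How it is judged:
By the outcome, as a careful person would: the job done as asked, in the order asked, and still so for the second after the job is handed in, with the robot touching nothing.
It also fails if it takes over 72 s, if anything falls off the work surface, if the arm or the gripper's body presses on something with over 40 N, if the wrist force passes 120 N, or if a joint passes its speed limit or range.

ROBOT

A 6-joint arm with a two-finger parallel gripper is mounted at the origin on a cart in front of the work surface, level with it; the furniture and walls round the work are solid. World frame = base frame: x ahead of the robot, y to its left, z up, the work surface at z = 0. Lengths are in mm, angles in rad, forces in N, time in s.
With the tool pointing down it reaches from about 275 to 750 mm from the base axis. Payload 10.2 kg.
Tool frame: the origin (TCP) lies at the very end of the fingers, on their centre line; the grasp point (between the pads) lies 19 mm behind it; z points along the fingers, y is the line along which they close (so a half turn about z gives the same grasp; the last joint's range is limited). The gripper opens to 85 mm and grips with 20 to 120 N. Pads are 22 mm wide; open, the fingers measure 114 mm over their backs; the gripper's body (76 mm by 85 mm) begins 54 mm behind the grasp point. The pads swing forward as they close: fully open they stand 13 mm farther back than shut.
Start: joints at [0.908, 0.313, 1.498, -0, 1.331, -0.223], TCP at [223.536, 475.04, 231.294] pointing down, gripper open.
Joint ranges: [-2.94, 2.94], [-0.97, 2.17], [0.19, 2.56], [-1.23, 4.37], [0.02, 3.11], [-2.88, 2.88]. Speed limits (rad/s): [2.39, 2.39, 3.01, 3.14, 3.14, 3.14].

INTERFACE

Orientations are given as a unit quaternion [w, x, y, z].
In Python, from rig import ctrl gives the robot as it stands.
- The arm moves only by the tool step_arm, never from a script. Its argument "increments" is a list of rows, each a list of 3 entries, a list of its own where there are three numbers: the shift along the tool's x, y, z in cm, then the turn, a rotation vector about the tool's x, y, z in degrees, then the opening in per cent of the stroke, from 0 (shut) to 100 (fully open). A call has 1 to 8 rows; each row is the pose to reach, as a shift and turn from the pose commanded when the call began, along the tool's axes at that moment; what a row does not reach only later rows make up. A row lasts 1/8 s, in which the tool goes at most 62.5 mm and 10.7 degrees, less where a joint would pass 70% of its speed; a pose out of reach is approached as far as the arm can. A call with a gripper value outside its range is refused whole. The fingers move at their own pace and stop on an object; "squeeze" is the grip in N (left out, the last holds). Time passes only in rows, so rows that repeat a pose let the fingers close. It gives the time, the measured TCP pose, the force, the opening and the grip force at its end, in the units of the state.
- ctrl.sense(): the state, without advancing time (a new reading comes with each control period).
- ctrl.capture(name): name is "scene" or "side" or "wrist"; returns a dict with "img" (420x560x3 uint8, red, green, blue), "fx", "fy", "cx", "cy" (pixels), "k1" (the pictures are not rectified: a ray, as slopes to the right and down, at radius r is drawn at 1 + k1 r^2 times it, then the intrinsics apply), "extrinsics" (4x4, takes a point from camera to world coordinates). Camera axes: x right, y down, z forward; pixel columns grow to the right and rows downward; lengths in mm; the calibration is good to about 2 mm. A picture is of the moment at which its call begins. There is no depth.
- ctrl.finish_job(): hands the job in; it is judged then, once.
The state is a dict: "time_s": time; "joints": joint angles; "dq": joint speeds; "tau": joint torques, N m; "eef_pos": TCP position; "ee_rot": TCP orientation; "force": force on the tool from outside, world axes, zero at the start; "wrist_torque": the same for the moment, N m; "grip_width": opening from 0.0 (shut) to 1.0 (fully open); "grip_force": force on a finger pad.
Only numpy, scipy, OpenCV 4.12 (cv2) and the standard library are available. Lean on these libraries where they do the work, as an engineer would, in place of code of your own. Each camera call takes 0.05 s, during which the arm holds its last target. There are 200 camera calls.

## Working session

There is one attempt and no reset: what is moved stays moved. The work goes in short steps, Python scripts to look and compute and a tool call to move; the robot and the scene stay as the last step left them, time stands still between calls to the robot, and variables do not carry over. Pictures are saved under pics/ and viewed, at most 10 in all, crops included, and the job is handed in when it is done.

Besides the shell and the picture viewer there is one more tool, called after "Emit:" by a JSON object that holds its "api" and its "payload". step_arm: Moves the arm, as the interface text tells. Its arguments: {"type":"object","properties":{"increments":{"type":"array"},"squeeze":{"type":"number"}},"required":["increments"]}

```bash
mkdir -p pics; ls
python3 - <<'E'
from rig import ctrl
import cv2,numpy as np
s=ctrl.sense();print(s)
for n in ("scene","side"):
    c=ctrl.capture(n);cv2.imwrite(f"pics/{n}0.png",c["img"][:,:,::-1]);print(n,{k:np.round(v,3).tolist() for k,v in c.items() if k!="img"})
E
```

```text
pics
{'time_s': 0.0, 'joints': array([ 9.07618534e-01,  3.13452079e-01,  1.49848399e+00,  1.64017270e-05,
        1.33099353e+00, -2.23428337e-01]), 'dq': array([-0.00015287, -0.00176695, -0.0001462 ,  0.0005979 , -0.00042325,
       -0.00078775]), 'tau': array([ 1.13740073e-04, -4.12263429e+01, -2.59743333e+01, -8.46494595e-05,
        4.13582355e-03,  1.21676612e-05]), 'eef_pos': array([223.34808583, 474.8209637 , 230.7163585 ]), 'ee_rot': array([-2.93919813e-04,  2.18109226e-01,  9.75924136e-01, -6.00441168e-04]), 'force': array([-0.27132478,  0.83583935,  0.41578185]), 'wrist_torque': array([0.01747245, 0.02537901, 0.00820856]), 'grip_force': 0.0, 'grip_width': 0.9994172396297512}
scene {'fx': 469.278, 'fy': 469.278, 'cx': 275.989, 'cy': 213.461, 'k1': 0.046, 'extrinsics': [[0.794, -0.405, 0.454, 85.972], [-0.608, -0.54, 0.582, -658.03], [0.009, -0.738, -0.675, 899.272], [0.0, 0.0, 0.0, 1.0]]}
side {'fx': 419.522, 'fy': 419.522, 'cx': 276.863, 'cy': 207.07, 'k1': -0.117, 'extrinsics': [[-0.999, -0.016, 0.028, 548.076], [-0.032, 0.553, -0.832, 777.226], [-0.002, -0.833, -0.553, 778.711], [0.0, 0.0, 0.0, 1.0]]}
```

View pics/scene0.png

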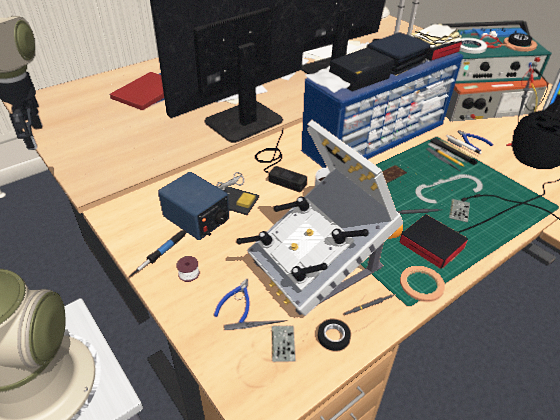

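View pics/side0.png

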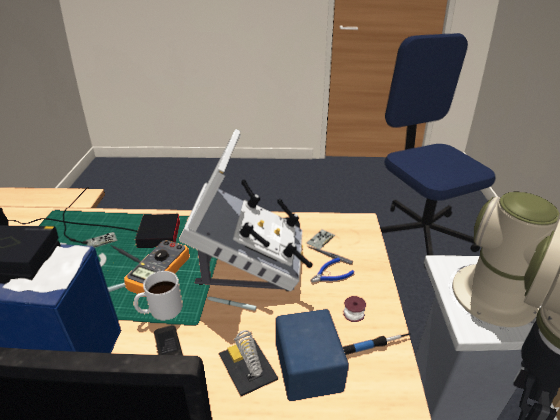

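Scene view: four levers with hubs near (265,237) FL, (303,204) RL, (297,273) FR and (338,236) RR, and balls at about (240,240), (277,209), (323,267) and (364,234). The side view shows the same four from behind-left, at x 245-300, y 190-260. Next I'll enlarge both.

Run:
```python
import cv2,numpy as np
a=cv2.imread("pics/scene0.png")[190:290,225:380];b=cv2.imread("pics/side0.png")[170:280,225:325]
A=cv2.resize(a,None,fx=2.9,fy=2.9,interpolation=3)
A=cv2.resize(a,(775,500),interpolation=cv2.INTER_CUBIC)
B=cv2.resize(b,(500,550),interpolation=cv2.INTER_CUBIC)
cv2.imwrite("pics/sc1.png",A);cv2.imwrite("pics/sd1.png",B)
```

```text
(no output)
```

View pics/sc1.png

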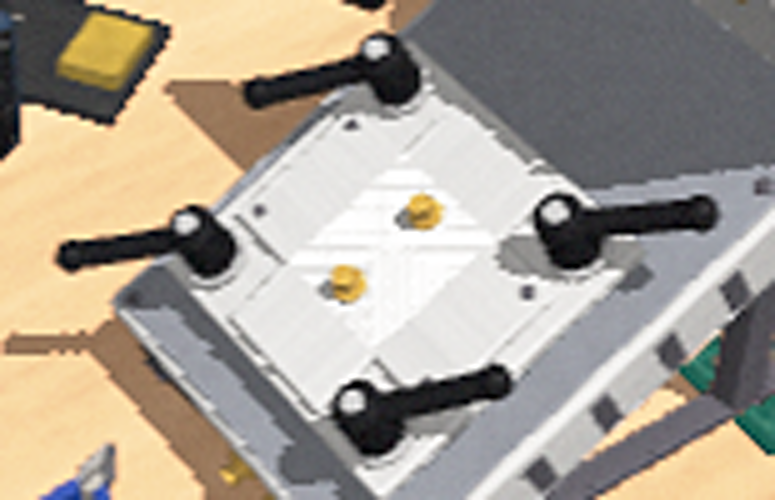

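View pics/sd1.png

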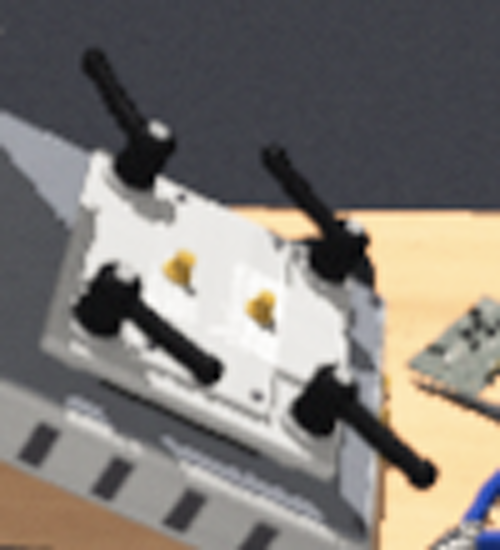

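The crops show all four white hub caps and ball ends clearly. In the scene crop the caps are at (190,222), (377,48), (352,402) and (558,215). I'll triangulate them and fit the chamber pose.

```bash
cat > h.py <<'E'
import numpy as np,cv2
from scipy.optimize import least_squares
from scipy.spatial.transform import Rotation as R
from rig import ctrl
def ray(c,p):
    K=np.array([[c["fx"],0,c["cx"]],[0,c["fy"],c["cy"]],[0,0,1]]);d=np.array([c["k1"],0,0,0,0.])
    u=cv2.undistortPoints(np.array(p,float).reshape(-1,1,2),K,d)[:,0]
    E=np.array(c["extrinsics"]);v=np.c_[u,np.ones(len(u))]@E[:3,:3].T
    return E[:3,3],v/np.linalg.norm(v,axis=1)[:,None]
def tri(o1,v1,o2,v2):
    s=np.linalg.lstsq(np.c_[v1,-v2],o2-o1,rcond=None)[0];a=o1+s[0]*v1;b=o2+s[1]*v2
    return (a+b)/2,np.linalg.norm(a-b)
E
python3 - <<'E'
from h import *
N=["fl","rl","fr","rr"]
sc=np.array([[190,222],[377,48],[352,402],[558,215],[70,256],[257,93],[496,380],[705,213]])/5+[225,190]
sd=np.array([[333,378],[128,272],[355,232],[160,130],[425,473],[208,370],[273,155],[95,62]])/5+[225,170]
a,va=ray(ctrl.capture("scene"),sc);b,vb=ray(ctrl.capture("side"),sd)
P=[]
for i in range(8):
    p,g=tri(a,va[i],b,vb[i]);P.append(p);print(N[i%4],"cap" if i<4 else "ball",p.round(1),round(g,1))
P=np.array(P)
S=np.array([[-60,65],[60,65],[-60,-65],[60,-65]])
def Rc(y): return R.from_euler("z",y)*R.from_euler("y",-28,degrees=True)
f=lambda q:(Rc(q[2]).apply(np.c_[S,np.full(4,59)])+[q[0],q[1],106+q[3]]-P[:4]).ravel()
r=least_squares(f,[500,0,0,0]);print(r.x.round(3),np.round(r.fun,1))
C=Rc(r.x[2]).inv().apply(P-[r.x[0],r.x[1],106]);print(C.round(1))
d=C[4:,:2]-S;print(np.degrees(np.arctan2(d[:,1],d[:,0])),np.hypot(*d.T))
E
```

```text
fl cap [538.2 -31.  127.5] 2.6
rl cap [639.6 -38.3 185.7] 1.2
fr cap [ 528.1 -160.2  126.3] 0.7
rr cap [ 633.2 -169.2  184.2] 0.3
fl ball [493.9   6.8 100.5] 0.3
rl ball [598.5  -2.1 154.5] 1.3
fr ball [ 573.  -201.5  148.1] 1.2
rr ball [ 672.2 -215.7  198.7] 1.1
[ 6.12396e+02 -1.01584e+02 -6.90000e-02 -2.18700e+00] [-1.8 -0.2  0.2  2.5 -0.2 -1.6 -0.7 -0.6  1.5 -0.1  1.  -0.1]
[[ -59.6   65.3   56. ]
 [  57.5   65.    59.7]
 [ -61.2  -64.4   55.5]
 [  59.2  -66.    57.1]
 [-113.6  100.    54.1]
 [   4.5   98.3   52.6]
 [  -8.8 -102.4   52.4]
 [ 103.2 -109.7   50.1]]
[146.87182323 149.0391189  -36.17482925 -45.95891302] [63.96464292 64.7195106  63.42125908 62.15717188]
```

```bash
cat > plan.py <<'E'
from h import *
import json,os
O=np.array([612.4,-101.6,105.]);RC=R.from_euler("z",-0.069)*R.from_euler("y",-28,degrees=True)
ST=dict(fl=(-60,65),fr=(-60,-65),rl=(60,65),rr=(60,-65))
def pose(l,phi,gap,z,r=48,lean=None):
    """finger tip beside arm at angle phi (deg), gap mm from touching, tip z above deck"""
    a=np.radians(phi);d=21+gap
    p=np.array([ST[l][0]+r*np.cos(a)-d*np.sin(a),ST[l][1]+r*np.sin(a)+d*np.cos(a),z])
    L=np.radians((12 if l[0]=="r" else 0) if lean is None else lean)
    s=np.radians(phi+(-90 if l[1]=="l" else 90))
    zt=np.array([np.sin(L),0,-np.cos(L)]);y=np.array([np.cos(s),np.sin(s),0]);y-=zt*(y@zt);y/=np.linalg.norm(y)
    return RC.apply(p)+O,RC*R.from_matrix(np.c_[np.cross(y,zt),y,zt])
def rows(ps):
    if os.path.exists("cmd.json"):
        c=json.load(open("cmd.json"));p0=np.array(c[0]);R0=R.from_quat(c[1])
    else: p0=np.array([223.536,475.04,231.294]);R0=R.from_quat([.218109,.975924,0,0])
    out=[]
    for p,q in ps:
        t=R0.inv().apply(p-p0)/10;w=np.degrees((R0.inv()*q).as_rotvec())
        t=np.round(t,1 if np.abs(t).max()>3 else 2);w=np.round(w,0);out.append([t.tolist(),w.tolist(),0])
    json.dump([(p0+R0.apply(t*10)).tolist(),(R0*R.from_rotvec(np.radians(w))).as_quat().tolist()],open("cmd.json","w"))
    print(json.dumps(out))
def check():
    c=json.load(open("cmd.json"));s=ctrl.sense();q=s["ee_rot"];m=R.from_quat([*q[1:],q[0]])
    F=RC.inv().apply(s["force"])
    print(round(s["time_s"],2),"err mm",RC.inv().apply(s["eef_pos"]-c[0]).round(1),"deg",round(np.degrees((R.from_quat(c[1]).inv()*m).magnitude()),1),"Fch",F.round(1),"q",s["joints"].round(2))
E
python3 - <<'E'
from plan import *
w=ctrl.capture("wrist");s=ctrl.sense();q=s["ee_rot"];m=R.from_quat([*q[1:],q[0]])
print("cam in tool",m.inv().apply(np.array(w["extrinsics"])[:3,3]-s["eef_pos"]))
h=pose("fl",145,14,100);print(h[0])
p,q=pose("fl",145,14,120)
rows([(p+[0,0,60],q)]*8)
E
```

```text
cam in tool [  69.93451791    0.37006678 -142.68596217]
[464.79928204 -27.38568541 137.24244927]
[[[-42.3, -35.5, 1.6], [-13.0, -25.0, 13.0], 0], [[-42.3, -35.5, 1.6], [-13.0, -25.0, 13.0], 0], [[-42.3, -35.5, 1.6], [-13.0, -25.0, 13.0], 0], [[-42.3, -35.5, 1.6], [-13.0, -25.0, 13.0], 0], [[-42.3, -35.5, 1.6], [-13.0, -25.0, 13.0], 0], [[-42.3, -35.5, 1.6], [-13.0, -25.0, 13.0], 0], [[-42.3, -35.5, 1.6], [-13.0, -25.0, 13.0], 0], [[-42.3, -35.5, 1.6], [-13.0, -25.0, 13.0], 0]]
```

Emit:
{"api": "step_arm", "payload": {"increments": [[[-42.3, -35.5, 1.6], [-13, -25, 13], 0], [[-42.3, -35.5, 1.6], [-13, -25, 13], 0], [[-42.3, -35.5, 1.6], [-13, -25, 13], 0], [[-42.3, -35.5, 1.6], [-13, -25, 13], 0], [[-42.3, -35.5, 1.6], [-13, -25, 13], 0], [[-42.3, -35.5, 1.6], [-13, -25, 13], 0], [[-42.3, -35.5, 1.6], [-13, -25, 13], 0], [[-42.3, -35.5, 1.6], [-13, -25, 13], 0]], "squeeze": 40}}

```text
time_s: 1.25
eef_pos: [429.4, 29.2, 217.5]
ee_rot: [0.236, 0.319, 0.916, 0.062]
force: [1.1, 0.9, -0.6]
grip_width: -0.005
grip_force: 0.0
```

```bash
cat >> plan.py <<'E'
def resync():
    s=ctrl.sense();q=s["ee_rot"];json.dump([s["eef_pos"].tolist(),[*q[1:],q[0]]],open("cmd.json","w"))
E
python3 - <<'E'
from plan import *
resync()
rows([pose("fl",145,12,100)]*3+[pose("fl",145,12,60)]+[pose("fl",145,12,35)]*2)
E
```

```text
[[[-2.8, -4.4, 8.9], [-0.0, 0.0, 1.0], 0], [[-2.8, -4.4, 8.9], [-0.0, 0.0, 1.0], 0], [[-2.8, -4.4, 8.9], [-0.0, 0.0, 1.0], 0], [[-2.7, -4.4, 12.9], [-0.0, 0.0, 1.0], 0], [[-2.7, -4.4, 15.4], [-0.0, 0.0, 1.0], 0], [[-2.7, -4.4, 15.4], [-0.0, 0.0, 1.0], 0]]
```

Emit:
{"api": "step_arm", "payload": {"increments": [[[-2.8, -4.4, 8.9], [0, 0, 1], 0], [[-2.8, -4.4, 8.9], [0, 0, 1], 0], [[-2.8, -4.4, 8.9], [0, 0, 1], 0], [[-2.7, -4.4, 12.9], [0, 0, 1], 0], [[-2.7, -4.4, 15.4], [0, 0, 1], 0], [[-2.7, -4.4, 15.4], [0, 0, 1], 0]]}}

```text
time_s: 2.0
eef_pos: [495.2, -24.5, 80.2]
ee_rot: [0.234, 0.327, 0.913, 0.065]
force: [-0.0, 0.2, -0.2]
grip_width: 0.001
grip_force: 0.0
```

Run:
```python
from plan import *
check()
for n in ("scene","side"):
    c=ctrl.capture(n)["img"][:,:,::-1]
    a=c[180:290,225:380] if n=="scene" else c[170:280,225:325]
    cv2.imwrite(f"pics/{n}2.png",cv2.resize(a,None,fx=3,fy=3,interpolation=2))
a=cv2.imread("pics/scene2.png");b=cv2.imread("pics/side2.png");cv2.imwrite("pics/v2.png",np.hstack([a,b]))
```

```text
2.0 err mm [-1.1  3.   0. ] deg 0.2 Fch [-0.1  0.2 -0.2] q [-0.36  0.27  2.13  0.46  0.3  -1.65]
```

View pics/v2.png

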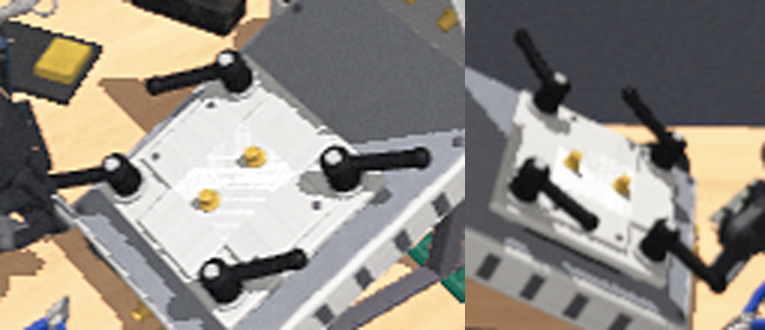

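The fingers stand beside the FL ball on its front side, clear of everything (the ball is at about (717,283) in the right-hand half). Now the first stroke.

Run:
```python
from plan import *
resync()
rows([pose("fl",f,g,z) for f,g,z in [(143,5,35),(138,2,35),(130,0,35),(121,0,34),(112,0,33),(103,0,33),(95,0,33),(95,0,33)]])
```

```text
[[[-0.11, 0.66, 0.16], [-0.0, 0.0, 2.0], 0], [[0.05, 1.4, 0.15], [-0.0, 0.0, 7.0], 0], [[0.19, 2.31, 0.15], [0.0, 0.0, 15.0], 0], [[0.3, 3.1, 0.3], [0.0, 0.0, 24.0], 0], [[0.2, 3.9, 0.4], [0.0, 0.0, 33.0], 0], [[0.0, 4.7, 0.4], [0.0, 0.0, 42.0], 0], [[-0.3, 5.4, 0.4], [0.0, 0.0, 50.0], 0], [[-0.3, 5.4, 0.4], [0.0, 0.0, 50.0], 0]]
```

Emit:
{"api": "step_arm", "payload": {"increments": [[[-0.1, 0.7, 0.2], [0, 0, 2], 0], [[0, 1.4, 0.2], [0, 0, 7], 0], [[0.2, 2.3, 0.2], [0, 0, 15], 0], [[0.3, 3.1, 0.3], [0, 0, 24], 0], [[0.2, 3.9, 0.4], [0, 0, 33], 0], [[0, 4.7, 0.4], [0, 0, 42], 0], [[-0.3, 5.4, 0.4], [0, 0, 50], 0], [[-0.3, 5.4, 0.4], [0, 0, 50], 0]]}}

```text
time_s: 3.1
eef_pos: [529.6, 14.7, 93.5]
ee_rot: [0.185, 0.682, 0.69, 0.157]
force: [-1.6, 0.6, -0.3]
grip_width: 0.001
grip_force: 0.8
```

Run:
```python
from plan import *
check()
for n in ("scene","side"):
    c=ctrl.capture(n)["img"][:,:,::-1]
    a=c[180:290,225:380] if n=="scene" else c[170:280,225:325]
    cv2.imwrite(f"pics/{n}3.png",cv2.resize(a,None,fx=3,fy=3,interpolation=2))
a=cv2.imread("pics/scene3.png");b=cv2.imread("pics/side3.png");cv2.imwrite("pics/v3.png",np.hstack([a,b]))
rows([pose("fl",95,12,35),pose("fl",95,12,100)]+[pose("rr",-42,16,110)]*6)
```

```text
3.1 err mm [-0.5 -0.3 -0.1] deg 0.1 Fch [-1.6  0.5  0.5] q [-0.23  0.3   2.02  0.22  0.33 -0.43]
[[[0.03, -1.21, -0.25], [0.0, 0.0, -0.0], 0], [[0.0, -1.2, -6.7], [0.0, 0.0, -0.0], 0], [[-19.6, 19.1, -7.6], [-11.0, -5.0, -44.0], 0], [[-19.6, 19.1, -7.6], [-11.0, -5.0, -44.0], 0], [[-19.6, 19.1, -7.6], [-11.0, -5.0, -44.0], 0], [[-19.6, 19.1, -7.6], [-11.0, -5.0, -44.0], 0], [[-19.6, 19.1, -7.6], [-11.0, -5.0, -44.0], 0], [[-19.6, 19.1, -7.6], [-11.0, -5.0, -44.0], 0]]
```

View pics/v3.png

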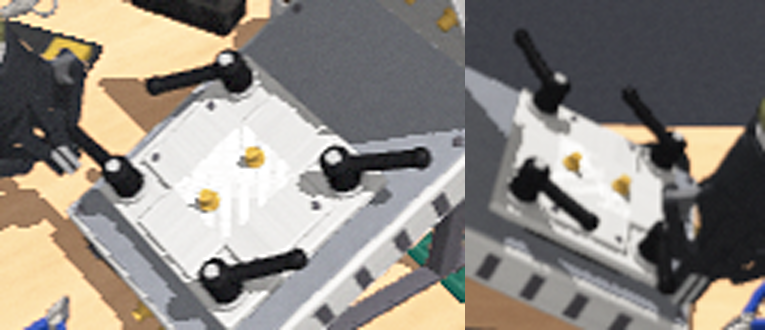

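The FL lever turned; its ball is now at about (83,133) in the left half, with the hub cap at (113,163). I'll work out its angle from one ray.

```bash
cat >> plan.py <<'E'
def onz(c,px,z):
    o,v=ray(c,px);o=RC.inv().apply(o-O);v=RC.inv().apply(v)
    return o+v*((z-o[2])/v[:,2])[:,None]
E
python3 - <<'E'
from plan import *
c=ctrl.capture("scene");a=onz(c,[[225+83/3,180+133/3]],50)[0];b=onz(c,[[225+113/3,180+163/3]],56)[0]
s=ctrl.capture("side");d=onz(s,[[225+(667-465)/3,170+286/3]],50)[0];print(a,b,d)
print([np.degrees(np.arctan2(v[1]-65,v[0]+60)) for v in (a,d)])
E
```

```text
[-62.61331687 114.20580459  50.        ] [-60.81815363  67.24544201  56.        ] [-68.57348881 125.31677984  50.        ]
[np.float64(93.04011863694485), np.float64(98.08988831443686)]
```

Emit:
{"api": "step_arm", "payload": {"increments": [[[0, -1.2, -0.3], [0, 0, 0], 0], [[0, -1.2, -6.7], [0, 0, 0], 0], [[-19.6, 19.1, -7.6], [-11, -5, -44], 0], [[-19.6, 19.1, -7.6], [-11, -5, -44], 0], [[-19.6, 19.1, -7.6], [-11, -5, -44], 0], [[-19.6, 19.1, -7.6], [-11, -5, -44], 0], [[-19.6, 19.1, -7.6], [-11, -5, -44], 0], [[-19.6, 19.1, -7.6], [-11, -5, -44], 0]]}}

```text
time_s: 4.3
eef_pos: [663.2, -177.8, 257.7]
ee_rot: [0.324, 0.361, 0.867, 0.111]
force: [0.1, 0.7, -0.1]
grip_width: 0.001
grip_force: 0.0
```

Run:
```python
from plan import *
check()
rows([pose("rr",-42,12,100)]+[pose("rr",-42,12,60)]+[pose("rr",-42,12,36)]*2)
```

```text
4.3 err mm [ 0.2 -3.4 -1.3] deg 0.2 Fch [-0.   0.7 -0.1] q [-0.55  0.34  1.54  0.5   0.67 -1.63]
[[[0.15, -0.59, 0.89], [0.0, -0.0, 0.0], 0], [[0.8, -1.2, 4.8], [0.0, -0.0, 0.0], 0], [[1.1, -1.5, 7.2], [0.0, -0.0, 0.0], 0], [[1.1, -1.5, 7.2], [0.0, -0.0, 0.0], 0]]
```

Emit:
{"api": "step_arm", "payload": {"increments": [[[0.2, -0.6, 0.9], [0, 0, 0], 0], [[0.8, -1.2, 4.8], [0, 0, 0], 0], [[1.1, -1.5, 7.2], [0, 0, 0], 0], [[1.1, -1.5, 7.2], [0, 0, 0], 0]]}}

```text
time_s: 4.8
eef_pos: [693.5, -179.8, 187.0]
ee_rot: [0.32, 0.361, 0.869, 0.112]
force: [0.8, -1.0, 0.0]
grip_width: -0.0
grip_force: 0.0
```

Run:
```python
from plan import *
check()
rows([pose("rr",f,g,z) for f,g,z in [(-44,6,36),(-48,2,35),(-56,0,35),(-65,0,34),(-74,0,34),(-83,0,33),(-94,0,33),(-94,0,33)]])
```

```text
4.8 err mm [-3.3  0.4 -3.7] deg 0.4 Fch [ 0.8 -1.  -0.4] q [-0.52  0.48  1.53  0.56  0.56 -1.7 ]
[[[-0.06, -0.76, -0.14], [0.0, -0.0, 2.0], 0], [[-0.16, -1.51, -0.13], [0.0, -0.0, 6.0], 0], [[-0.31, -2.41, -0.24], [0.0, -0.0, 14.0], 0], [[-0.4, -3.2, -0.2], [0.0, -0.0, 23.0], 0], [[-0.3, -4.1, -0.4], [0.0, -0.0, 32.0], 0], [[-0.1, -4.9, -0.4], [0.0, -0.0, 42.0], 0], [[0.3, -5.8, -0.6], [0.0, -0.0, 53.0], 0], [[0.3, -5.8, -0.6], [0.0, -0.0, 53.0], 0]]
```

Run:
```python
from plan import *
for i in range(2): ctrl.capture("side"); check()
```

```text
4.85 err mm [38.8 41.6  0.6] deg 52.9 Fch [1.  0.4 0.9] q [-0.52  0.48  1.53  0.56  0.56 -1.7 ]
4.9 err mm [39.6 41.3  1.7] deg 53.0 Fch [0.4 0.4 0.4] q [-0.52  0.48  1.53  0.56  0.56 -1.7 ]
```

```bash
cat >> plan.py <<'E'
def settle():
    for i in range(2): ctrl.capture("side")
    resync();s=ctrl.sense();print(round(s["time_s"],2),"ch pos",RC.inv().apply(s["eef_pos"]-O).round(1),"F",RC.inv().apply(s["force"]).round(1),"q",s["joints"].round(2))
E
python3 - <<'E'
from plan import *
settle();print(RC.inv().apply(pose("rr",-44,6,36)[0]-O))
rows([pose("rr",f,g,z) for f,g,z in [(-44,6,36),(-48,2,35),(-56,0,35),(-65,0,34),(-74,0,34),(-83,0,33),(-94,0,33),(-94,0,33)]])
E
```

```text
5.0 ch pos [117.5 -73.6  35.2] F [-0.6  0.1  1. ] q [-0.52  0.48  1.53  0.56  0.56 -1.7 ]
[113.28408642 -78.92142717  36.        ]
[[[-0.05, -0.66, -0.17], [0.0, -0.0, 2.0], 0], [[-0.15, -1.42, -0.16], [0.0, -0.0, 6.0], 0], [[-0.3, -2.32, -0.26], [0.0, -0.0, 14.0], 0], [[-0.4, -3.1, -0.3], [0.0, -0.0, 23.0], 0], [[-0.3, -4.0, -0.4], [0.0, -0.0, 32.0], 0], [[-0.1, -4.8, -0.4], [0.0, -0.0, 42.0], 0], [[0.3, -5.7, -0.6], [0.0, -0.0, 53.0], 0], [[0.3, -5.7, -0.6], [0.0, -0.0, 53.0], 0]]
```

Emit:
{"api": "step_arm", "payload": {"increments": [[[-0.1, -0.7, -0.2], [0, 0, 2], 0], [[-0.1, -1.4, -0.2], [0, 0, 6], 0], [[-0.3, -2.3, -0.3], [0, 0, 14], 0], [[-0.4, -3.1, -0.3], [0, 0, 23], 0], [[-0.3, -4, -0.4], [0, 0, 32], 0], [[-0.1, -4.8, -0.4], [0, 0, 42], 0], [[0.3, -5.7, -0.6], [0, 0, 53], 0], [[0.3, -5.7, -0.6], [0, 0, 53], 0]]}}

```text
time_s: 6.0
eef_pos: [657.4, -220.3, 170.1]
ee_rot: [0.24, 0.71, 0.615, 0.244]
force: [0.4, -0.1, 2.6]
grip_width: -0.0
grip_force: 1.1
```

Run:
```python
from plan import *
check();settle()
rows([pose("rr",-94,12,36),pose("rr",-94,12,90)]+[pose("fr",-32,14,95)]*6)
```

```text
6.0 err mm [ 0.1 -0.8 -0.1] deg 0.1 Fch [ 1.5 -0.   2.1] q [-0.62  0.46  1.62  0.7   0.55 -0.99]
6.1 ch pos [  77.5 -115.2   32.3] F [ 2.3 -0.8  2.2] q [-0.62  0.46  1.62  0.7   0.55 -0.99]
[[[0.09, 1.25, -0.11], [-0.0, -0.0, -0.0], 0], [[0.2, 2.4, -5.4], [-0.0, -0.0, -0.0], 0], [[5.0, -6.7, -7.7], [11.0, 6.0, -62.0], 0], [[5.0, -6.7, -7.7], [11.0, 6.0, -62.0], 0], [[5.0, -6.7, -7.7], [11.0, 6.0, -62.0], 0], [[5.0, -6.7, -7.7], [11.0, 6.0, -62.0], 0], [[5.0, -6.7, -7.7], [11.0, 6.0, -62.0], 0], [[5.0, -6.7, -7.7], [11.0, 6.0, -62.0], 0]]
```

Emit:
{"api": "step_arm", "payload": {"increments": [[[0.1, 1.3, -0.1], [0, 0, 0], 0], [[0.2, 2.4, -5.4], [0, 0, 0], 0], [[5, -6.7, -7.7], [11, 6, -62], 0], [[5, -6.7, -7.7], [11, 6, -62], 0], [[5, -6.7, -7.7], [11, 6, -62], 0], [[5, -6.7, -7.7], [11, 6, -62], 0], [[5, -6.7, -7.7], [11, 6, -62], 0], [[5, -6.7, -7.7], [11, 6, -62], 0]]}}

```text
time_s: 7.1
eef_pos: [563.3, -158.5, 187.5]
ee_rot: [0.233, 0.294, 0.925, 0.062]
force: [-0.2, -0.1, -0.0]
grip_width: -0.001
grip_force: 0.0
```

Run:
```python
from plan import *
check();settle()
c=ctrl.capture("scene");cv2.imwrite("pics/s4.png",c["img"][:,:,::-1])
rows([pose("fr",-32,12,60)]*2+[pose("fr",-32,11,35)]*3)
```

```text
7.1 err mm [-0.7  0.6 -0.6] deg 0.4 Fch [-0.2 -0.1  0.1] q [-0.58  0.27  1.76  0.37  0.72 -1.77]
7.2 ch pos [ -0.6 -59.9  94.1] F [0.3 0.2 0.7] q [-0.58  0.27  1.76  0.37  0.72 -1.76]
[[[-0.1, -0.3, 3.4], [0.0, -0.0, 0.0], 0], [[-0.1, -0.3, 3.4], [0.0, -0.0, 0.0], 0], [[-0.1, -0.4, 5.9], [0.0, -0.0, 0.0], 0], [[-0.1, -0.4, 5.9], [0.0, -0.0, 0.0], 0], [[-0.1, -0.4, 5.9], [0.0, -0.0, 0.0], 0]]
```

Emit:
{"api": "step_arm", "payload": {"increments": [[[-0.1, -0.3, 3.4], [0, 0, 0], 0], [[-0.1, -0.3, 3.4], [0, 0, 0], 0], [[-0.1, -0.4, 5.9], [0, 0, 0], 0], [[-0.1, -0.4, 5.9], [0, 0, 0], 0], [[-0.1, -0.4, 5.9], [0, 0, 0], 0]]}}

```text
time_s: 7.88
eef_pos: [589.7, -163.7, 136.2]
ee_rot: [0.234, 0.298, 0.923, 0.064]
force: [-0.0, -0.0, -0.1]
grip_width: -0.007
grip_force: 0.0
```

Run:
```python
from plan import *
check()
rows([pose("fr",f,g,z) for f,g,z in [(-35,5,35),(-40,0,35),(-49,0,34),(-58,0,34),(-67,0,33),(-76,0,33),(-84,0,33),(-84,0,33)]])
```

```text
7.88 err mm [ 0.4 -0.3  1.2] deg 0.3 Fch [-0.  -0.  -0.1] q [-0.56  0.39  1.75  0.41  0.61 -1.8 ]
[[[-0.1, -0.88, -0.01], [0.0, -0.0, 3.0], 0], [[-0.21, -1.82, -0.01], [0.0, -0.0, 8.0], 0], [[-0.37, -2.63, 0.08], [0.0, -0.0, 17.0], 0], [[-0.4, -3.4, 0.1], [0.0, -0.0, 26.0], 0], [[-0.3, -4.3, 0.2], [0.0, -1.0, 35.0], 0], [[-0.1, -5.1, 0.2], [0.0, -1.0, 44.0], 0], [[0.2, -5.7, 0.2], [0.0, -1.0, 52.0], 0], [[0.2, -5.7, 0.2], [0.0, -1.0, 52.0], 0]]
```

Emit:
{"api": "step_arm", "payload": {"increments": [[[-0.1, -0.9, 0], [0, 0, 3], 0], [[-0.2, -1.8, 0], [0, 0, 8], 0], [[-0.4, -2.6, 0.1], [0, 0, 17], 0], [[-0.4, -3.4, 0.1], [0, 0, 26], 0], [[-0.3, -4.3, 0.2], [0, -1, 35], 0], [[-0.1, -5.1, 0.2], [0, -1, 44], 0], [[0.2, -5.7, 0.2], [0, -1, 52], 0], [[0.2, -5.7, 0.2], [0, -1, 52], 0]]}}

```text
time_s: 8.88
eef_pos: [559.6, -209.6, 118.6]
ee_rot: [0.19, 0.674, 0.697, 0.157]
force: [2.5, 0.7, 0.8]
grip_width: 0.002
grip_force: 0.7
```

Run:
```python
from plan import *
check();settle()
rows([pose("fr",-84,12,35),pose("fr",-84,12,90)]+[pose("rl",152,14,100)]*6)
```

```text
8.88 err mm [ 0.1 -0.8  0.7] deg 0.3 Fch [ 2.5  0.8 -0.4] q [-0.67  0.39  1.8   0.51  0.58 -1.08]
8.97 ch pos [ -33.6 -111.1   33.1] F [ 1.5 -0.6  0.2] q [-0.67  0.39  1.8   0.51  0.58 -1.08]
[[[0.06, 1.16, -0.18], [1.0, 0.0, 0.0], 0], [[0.0, 1.2, -5.7], [1.0, 0.0, 0.0], 0], [[16.3, 5.3, -6.7], [-10.0, -7.0, -56.0], 0], [[16.3, 5.3, -6.7], [-10.0, -7.0, -56.0], 0], [[16.3, 5.3, -6.7], [-10.0, -7.0, -56.0], 0], [[16.3, 5.3, -6.7], [-10.0, -7.0, -56.0], 0], [[16.3, 5.3, -6.7], [-10.0, -7.0, -56.0], 0], [[16.3, 5.3, -6.7], [-10.0, -7.0, -56.0], 0]]
```

Emit:
{"api": "step_arm", "payload": {"increments": [[[0.1, 1.2, -0.2], [1, 0, 0], 0], [[0, 1.2, -5.7], [1, 0, 0], 0], [[16.3, 5.3, -6.7], [-10, -7, -56], 0], [[16.3, 5.3, -6.7], [-10, -7, -56], 0], [[16.3, 5.3, -6.7], [-10, -7, -56], 0], [[16.3, 5.3, -6.7], [-10, -7, -56], 0], [[16.3, 5.3, -6.7], [-10, -7, -56], 0], [[16.3, 5.3, -6.7], [-10, -7, -56], 0]]}}

```text
time_s: 9.98
eef_pos: [570.5, -41.0, 193.1]
ee_rot: [0.337, 0.255, 0.904, 0.067]
force: [0.2, -0.2, -0.8]
grip_width: -0.001
grip_force: 0.0
```

Run:
```python
from plan import *
check();settle()
rows([pose("rl",152,12,60)]*2+[pose("rl",152,12,36)]*3)
```

```text
9.97 err mm [-0.4  0.7 -0.3] deg 0.2 Fch [-0.2 -0.2 -0.8] q [-0.36  0.17  1.96  0.52  0.37 -1.81]
10.07 ch pos [ 0.7 57.3 99.3] F [ 0.5  0.2 -0.2] q [-0.36  0.17  1.96  0.52  0.37 -1.8 ]
[[[0.7, -0.2, 3.9], [-0.0, 0.0, -0.0], 0], [[0.7, -0.2, 3.9], [-0.0, 0.0, -0.0], 0], [[1.1, -0.4, 6.2], [-0.0, 0.0, -0.0], 0], [[1.1, -0.4, 6.2], [-0.0, 0.0, -0.0], 0], [[1.1, -0.4, 6.2], [-0.0, 0.0, -0.0], 0]]
```

Emit:
{"api": "step_arm", "payload": {"increments": [[[0.7, -0.2, 3.9], [0, 0, 0], 0], [[0.7, -0.2, 3.9], [0, 0, 0], 0], [[1.1, -0.4, 6.2], [0, 0, 0], 0], [[1.1, -0.4, 6.2], [0, 0, 0], 0], [[1.1, -0.4, 6.2], [0, 0, 0], 0]]}}

```text
time_s: 10.7
eef_pos: [602.0, -42.3, 139.7]
ee_rot: [0.338, 0.257, 0.903, 0.068]
force: [1.4, -0.7, 0.1]
grip_width: -0.005
grip_force: 0.0
```

Run:
```python
from plan import *
check()
rows([pose("rl",f,g,z) for f,g,z in [(148,5,35),(143,1,35),(134,0,34),(125,0,34),(116,0,33),(107,0,33),(99,0,33),(99,0,33)]])
```

```text
10.7 err mm [ 1.1 -0.   1.2] deg 0.1 Fch [ 1.3 -0.6 -0.6] q [-0.34  0.33  1.93  0.71  0.26 -1.98]
[[[0.21, 1.01, 0.18], [-0.0, 0.0, 4.0], 0], [[0.33, 1.84, 0.24], [-0.0, 0.0, 9.0], 0], [[0.48, 2.74, 0.39], [-0.0, 0.0, 18.0], 0], [[0.5, 3.6, 0.5], [-0.0, 0.0, 27.0], 0], [[0.4, 4.4, 0.7], [-0.0, 0.0, 36.0], 0], [[0.2, 5.1, 0.8], [-0.0, 0.0, 45.0], 0], [[-0.1, 5.8, 0.9], [-0.0, 0.0, 53.0], 0], [[-0.1, 5.8, 0.9], [-0.0, 0.0, 53.0], 0]]
```

Emit:
{"api": "step_arm", "payload": {"increments": [[[0.2, 1, 0.2], [0, 0, 4], 0], [[0.3, 1.8, 0.2], [0, 0, 9], 0], [[0.5, 2.7, 0.4], [0, 0, 18], 0], [[0.5, 3.6, 0.5], [0, 0, 27], 0], [[0.4, 4.4, 0.7], [0, 0, 36], 0], [[0.2, 5.1, 0.8], [0, 0, 45], 0], [[-0.1, 5.8, 0.9], [0, 0, 53], 0], [[-0.1, 5.8, 0.9], [0, 0, 53], 0]]}}

```text
time_s: 11.7
eef_pos: [632.1, 6.8, 149.3]
ee_rot: [0.271, 0.633, 0.694, 0.211]
force: [-1.4, 0.5, -4.0]
grip_width: -0.002
grip_force: 1.6
```

Run:
```python
from plan import *
check();settle()
rows([pose("rl",99,12,35),pose("rl",99,12,95)]+[pose("fl",100,12,100)]*4)
```

```text
11.7 err mm [-0.   0.1  0.4] deg 0.0 Fch [-3.1  0.4 -2.9] q [-0.21  0.36  1.84  0.34  0.25 -0.6 ]
11.8 ch pos [ 31.6 109.4  33.3] F [-3.7  1.7 -1.7] q [-0.21  0.36  1.84  0.34  0.25 -0.6 ]
[[[-0.03, -1.13, -0.41], [0.0, 0.0, 0.0], 0], [[-0.3, 0.1, -6.3], [0.0, 0.0, 0.0], 0], [[1.6, -11.4, -9.3], [12.0, 2.0, -1.0], 0], [[1.6, -11.4, -9.3], [12.0, 2.0, -1.0], 0], [[1.6, -11.4, -9.3], [12.0, 2.0, -1.0], 0], [[1.6, -11.4, -9.3], [12.0, 2.0, -1.0], 0]]
```

Emit:
{"api": "step_arm", "payload": {"increments": [[[0, -1.1, -0.4], [0, 0, 0], 0], [[-0.3, 0.1, -6.3], [0, 0, 0], 0], [[1.6, -11.4, -9.3], [12, 2, -1], 0], [[1.6, -11.4, -9.3], [12, 2, -1], 0], [[1.6, -11.4, -9.3], [12, 2, -1], 0], [[1.6, -11.4, -9.3], [12, 2, -1], 0]]}}

```text
time_s: 12.55
eef_pos: [486.4, 14.2, 147.5]
ee_rot: [0.195, 0.648, 0.722, 0.147]
force: [1.0, 0.1, 0.3]
grip_width: -0.002
grip_force: 0.0
```

Run:
```python
from plan import *
check();settle()
c=ctrl.capture("scene")["img"][:,:,::-1];cv2.imwrite("pics/v5.png",cv2.resize(c[180:290,225:380],(775,550),interpolation=2))
rows([pose("fl",100,10,60)]*2+[pose("fl",100,8,33)]*2+[pose("fl",97,1,33),pose("fl",92,0,32),pose("fl",85,0,32),pose("fl",85,0,32)])
```

```text
12.55 err mm [ 2.4 -0.1  0.3] deg 0.3 Fch [ 1.   0.2 -0.2] q [-0.26  0.11  2.09  0.18  0.46 -0.5 ]
12.65 ch pos [-98.2 107.   99.9] F [-0.4  0.1 -0.4] q [-0.26  0.11  2.09  0.18  0.46 -0.5 ]
[[[0.0, -0.1, 4.0], [0.0, 0.0, 0.0], 0], [[0.0, -0.1, 4.0], [0.0, 0.0, 0.0], 0], [[0.1, 0.1, 6.7], [0.0, 0.0, 0.0], 0], [[0.1, 0.1, 6.7], [0.0, 0.0, 0.0], 0], [[0.2, 1.1, 6.7], [0.0, 0.0, 3.0], 0], [[0.3, 1.6, 6.8], [0.0, 0.0, 8.0], 0], [[0.4, 2.2, 6.8], [0.0, 0.0, 15.0], 0], [[0.4, 2.2, 6.8], [0.0, 0.0, 15.0], 0]]
```

View pics/v5.png

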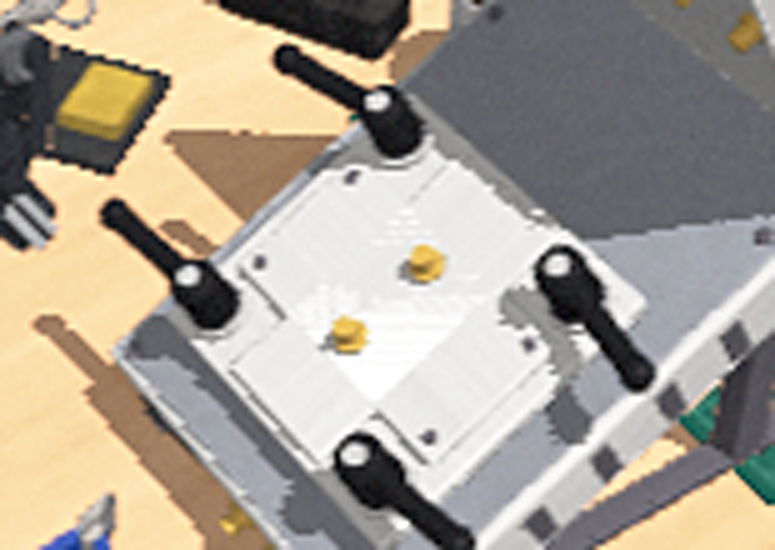

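All four levers have turned about a quarter turn; balls are now at FL (117,213), RL (290,60), RR (637,375) and FR (458,537). Starting round 2 with FL.

Emit:
{"api": "step_arm", "payload": {"increments": [[[0, -0.1, 4], [0, 0, 0], 0], [[0, -0.1, 4], [0, 0, 0], 0], [[0.1, 0.1, 6.7], [0, 0, 0], 0], [[0.1, 0.1, 6.7], [0, 0, 0], 0], [[0.2, 1.1, 6.7], [0, 0, 3], 0], [[0.3, 1.6, 6.8], [0, 0, 8], 0], [[0.4, 2.2, 6.8], [0, 0, 15], 0], [[0.4, 2.2, 6.8], [0, 0, 15], 0]]}}

```text
time_s: 13.7
eef_pos: [535.5, 18.8, 96.9]
ee_rot: [0.173, 0.736, 0.632, 0.17]
force: [-3.2, -0.4, 0.5]
grip_width: 0.001
grip_force: 1.1
```

Run:
```python
from plan import *
check()
c=ctrl.capture("scene")
for n,p in dict(fl=(117,213),rl=(290,60),rr=(637,375),fr=(458,537)).items():
    a=onz(c,[[225+p[0]/5,180+p[1]/5]],49)[0][:2]-ST[n];print(n,np.degrees(np.arctan2(a[1],a[0])),np.hypot(*a))
rows([pose("fl",f,0,32) for f in (80,74,68,62,62,62)])
```

```text
13.7 err mm [-1.9  0.6  0.8] deg 0.2 Fch [-2.6 -0.6  1.9] q [-0.21  0.31  2.    0.18  0.35 -0.21]
fl 96.79035967436491 63.30569492253344
rl 104.20328707650683 63.265701865893504
rr -99.4578813679808 61.695637039155045
fr -81.71104331886855 60.54124955038775
[[[0.2, 0.45, -0.0], [0.0, 0.0, 5.0], 0], [[0.35, 0.98, -0.0], [0.0, 0.0, 11.0], 0], [[0.44, 1.52, 0.0], [0.0, 0.0, 17.0], 0], [[0.47, 2.06, 0.0], [0.0, 0.0, 23.0], 0], [[0.47, 2.06, 0.0], [0.0, 0.0, 23.0], 0], [[0.47, 2.06, 0.0], [0.0, 0.0, 23.0], 0]]
```

Emit:
{"api": "step_arm", "payload": {"increments": [[[0.2, 0.5, 0], [0, 0, 5], 0], [[0.4, 1, 0], [0, 0, 11], 0], [[0.4, 1.5, 0], [0, 0, 17], 0], [[0.5, 2.1, 0], [0, 0, 23], 0], [[0.5, 2.1, 0], [0, 0, 23], 0], [[0.5, 2.1, 0], [0, 0, 23], 0]]}}

```text
time_s: 14.5
eef_pos: [554.5, 20.5, 105.7]
ee_rot: [0.135, 0.847, 0.473, 0.201]
force: [-2.9, 1.0, -3.0]
grip_width: -0.001
grip_force: 2.2
```

Run:
```python
from plan import *
check()
rows([pose("fl",f,0,31) for f in (60,58,58,58)])
```

```text
14.5 err mm [-2.1  0.6 -0.3] deg 0.2 Fch [-4.   0.8 -1.2] q [-0.2   0.33  1.94  0.14  0.39  0.23]
[[[0.07, 0.17, 0.1], [0.0, 0.0, 2.0], 0], [[0.14, 0.34, 0.1], [0.0, 0.0, 4.0], 0], [[0.14, 0.34, 0.1], [0.0, 0.0, 4.0], 0], [[0.14, 0.34, 0.1], [0.0, 0.0, 4.0], 0]]
```

Emit:
{"api": "step_arm", "payload": {"increments": [[[0.1, 0.2, 0.1], [0, 0, 2], 0], [[0.1, 0.3, 0.1], [0, 0, 4], 0], [[0.1, 0.3, 0.1], [0, 0, 4], 0], [[0.1, 0.3, 0.1], [0, 0, 4], 0]]}}

```text
time_s: 15.0
eef_pos: [558.2, 19.9, 106.7]
ee_rot: [0.128, 0.864, 0.442, 0.206]
force: [-2.0, 3.3, 0.6]
grip_width: -0.003
grip_force: 2.3
```

Run:
```python
from plan import *
check()
rows([pose("fl",f,0,31) for f in (55,52,52,52)])
```

```text
15.0 err mm [-2.   0.6 -0.3] deg 0.1 Fch [-1.7  3.1  1.6] q [-0.2   0.33  1.93  0.14  0.39  0.31]
[[[0.1, 0.26, 0.01], [0.0, 0.0, 3.0], 0], [[0.19, 0.52, 0.01], [0.0, 0.0, 6.0], 0], [[0.19, 0.52, 0.01], [0.0, 0.0, 6.0], 0], [[0.19, 0.52, 0.01], [0.0, 0.0, 6.0], 0]]
```

Emit:
{"api": "step_arm", "payload": {"increments": [[[0.1, 0.3, 0], [0, 0, 3], 0], [[0.2, 0.5, 0], [0, 0, 6], 0], [[0.2, 0.5, 0], [0, 0, 6], 0], [[0.2, 0.5, 0], [0, 0, 6], 0]]}}

```text
time_s: 15.5
eef_pos: [562.8, 18.6, 109.0]
ee_rot: [0.117, 0.886, 0.396, 0.212]
force: [-1.8, 4.0, -0.4]
grip_width: -0.005
grip_force: 2.2
```

Run:
```python
from plan import *
check()
rows([pose("fl",f,0,31) for f in (49,46,46,46)])
```

```text
15.5 err mm [-2.1  0.7 -0.4] deg 0.2 Fch [-2.   3.9  0.6] q [-0.2   0.34  1.92  0.14  0.4   0.42]
[[[0.1, 0.25, -0.0], [0.0, 0.0, 3.0], 0], [[0.19, 0.51, 0.0], [0.0, 0.0, 6.0], 0], [[0.19, 0.51, 0.0], [0.0, 0.0, 6.0], 0], [[0.19, 0.51, 0.0], [0.0, 0.0, 6.0], 0]]
```

Emit:
{"api": "step_arm", "payload": {"increments": [[[0, -0.02, 0], [0, 0, 0], 0], [[0, -0.02, 0], [0, 0, 0], 0]]}}

```text
time_s: 15.75
eef_pos: [562.8, 18.6, 109.0]
ee_rot: [0.117, 0.886, 0.396, 0.212]
force: [-1.9, 3.5, 0.1]
grip_width: 0.002
grip_force: 1.8
```

Emit:
{"api": "step_arm", "payload": {"increments": [[[0, -0.03, 0], [0, 0, 0], 0], [[0, -0.03, 0], [0, 0, 0], 0]]}}

```text
time_s: 16.0
eef_pos: [562.6, 18.7, 108.9]
ee_rot: [0.117, 0.886, 0.396, 0.212]
force: [-1.6, 3.4, -1.2]
grip_width: 0.001
grip_force: 1.2
```

Emit:
{"api": "step_arm", "payload": {"increments": [[[0, -0.05, 0], [0, 0, 0], 0], [[0, -0.05, 0], [0, 0, 0], 0]]}}

```text
time_s: 16.25
eef_pos: [562.4, 18.9, 108.7]
ee_rot: [0.118, 0.886, 0.395, 0.212]
force: [0.4, 1.0, -1.4]
grip_width: -0.002
grip_force: 0.2
```

Emit:
{"api": "step_arm", "payload": {"increments": [[[0.03, 0.18, 0], [0, 0, 1], 0], [[0.03, 0.18, 0], [0, 0, 1], 0]]}}

```text
time_s: 16.5
eef_pos: [563.1, 18.5, 109.0]
ee_rot: [0.115, 0.89, 0.388, 0.213]
force: [-2.8, 4.2, 0.0]
grip_width: -0.001
grip_force: 2.0
```

Emit:
{"api": "step_arm", "payload": {"increments": [[[0.06, 0.17, 0], [0, 0, 2], 0], [[0.13, 0.34, 0], [0, 0, 4], 0], [[0.13, 0.34, 0], [0, 0, 4], 0]]}}

```text
time_s: 16.88
eef_pos: [566.0, 17.3, 110.5]
ee_rot: [0.107, 0.903, 0.356, 0.217]
force: [-1.6, 4.8, -0.6]
grip_width: -0.002
grip_force: 2.3
```

Emit:
{"api": "step_arm", "payload": {"increments": [[[0.06, 0.17, 0], [0, 0, 2], 0], [[0.13, 0.34, 0], [0, 0, 4], 0], [[0.13, 0.34, 0], [0, 0, 4], 0]]}}

```text
time_s: 17.25
eef_pos: [568.9, 15.9, 112.0]
ee_rot: [0.099, 0.914, 0.325, 0.22]
force: [0.4, 6.1, -2.1]
grip_width: 0.0
grip_force: 2.5
```

Emit:
{"api": "step_arm", "payload": {"increments": [[[0.05, 0.13, 0], [0, 0, 2], 0], [[0.1, 0.26, 0], [0, 0, 3], 0], [[0.1, 0.26, 0], [0, 0, 3], 0]]}}

```text
time_s: 17.62
eef_pos: [571.1, 14.5, 113.2]
ee_rot: [0.094, 0.923, 0.301, 0.223]
force: [-0.1, 5.8, -2.0]
grip_width: 0.003
grip_force: 2.7
```

Emit:
{"api": "step_arm", "payload": {"increments": [[[0.06, 0.17, 0], [0, 0, 2], 0], [[0.13, 0.34, 0], [0, 0, 4], 0], [[0.13, 0.34, 0], [0, 0, 4], 0]]}}

```text
time_s: 18.0
eef_pos: [573.7, 12.6, 114.6]
ee_rot: [0.086, 0.933, 0.268, 0.226]
force: [-0.2, 5.8, -2.9]
grip_width: -0.002
grip_force: 2.6
```

Emit:
{"api": "step_arm", "payload": {"increments": [[[0.06, 0.17, 0], [0, 0, 2], 0], [[0.13, 0.34, 0], [0, 0, 4], 0], [[0.13, 0.34, 0], [0, 0, 4], 0]]}}

```text
time_s: 18.38
eef_pos: [576.3, 10.4, 116.1]
ee_rot: [0.078, 0.941, 0.235, 0.229]
force: [1.4, 5.2, -2.1]
grip_width: 0.001
grip_force: 2.6
```

Emit:
{"api": "step_arm", "payload": {"increments": [[[0.05, 0.13, 0], [0, 0, 2], 0], [[0.1, 0.26, 0], [0, 0, 3], 0], [[0.1, 0.26, 0], [0, 0, 3], 0]]}}

```text
time_s: 18.75
eef_pos: [578.2, 8.7, 117.1]
ee_rot: [0.072, 0.947, 0.211, 0.231]
force: [-0.0, 5.9, -2.1]
grip_width: -0.001
grip_force: 2.7
```

Run:
```python
from plan import *
s=ctrl.sense();p=RC.inv().apply(s["eef_pos"]-O);print(p)
d=p[:2]-ST["fl"];rr=np.hypot(*d);print(rr,np.degrees(np.arctan2(d[1],d[0])-np.arcsin(21/rr)))
c=ctrl.capture("scene")["img"][:,:,::-1];d=ctrl.capture("side")["img"][:,:,::-1]
cv2.imwrite("pics/v6.png",np.hstack([cv2.resize(c[180:290,225:345],(480,440),interpolation=2),cv2.resize(d[170:280,225:305],(320,440),interpolation=2)]))
```

```text
[-31.18625988 107.62648982  30.31625018]
51.4514261622878 31.85414075352339
```

View pics/v6.png

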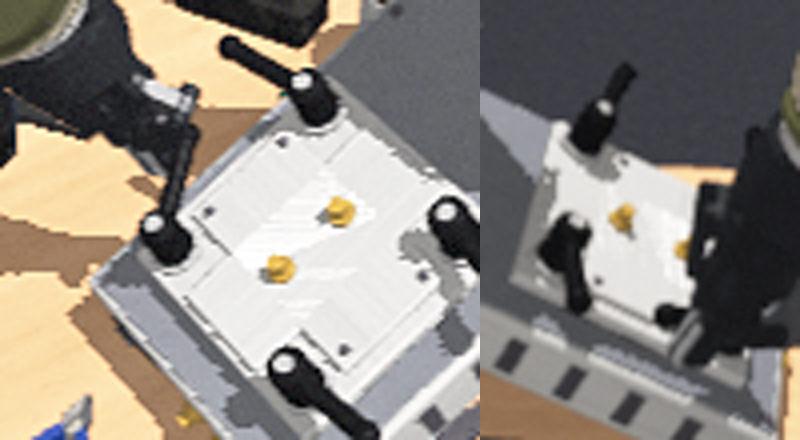

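FL ball is at about (188,133) in the left half, arm pointing up-left of the rear hub; the finger is still against it and pushing.

Emit:
{"api": "step_arm", "payload": {"increments": [[[0.05, 0.13, 0], [0, 0, 2], 0], [[0.1, 0.26, 0], [0, 0, 3], 0], [[0.1, 0.26, 0], [0, 0, 3], 0]]}}

```text
time_s: 19.23
eef_pos: [580.0, 6.7, 118.2]
ee_rot: [0.066, 0.952, 0.186, 0.233]
force: [1.1, 6.0, -2.6]
grip_width: -0.003
grip_force: 2.8
```

Run:
```python
from plan import *
c=ctrl.capture("scene");a=onz(c,[[225+188/4,180+133/4]],44)[0][:2]-ST["fl"];print(a,np.degrees(np.arctan2(a[1],a[0])))
```

```text
[49.61321243 39.40895962] 38.46095512632495
```

Emit:
{"api": "step_arm", "payload": {"increments": [[[0.05, 0.13, 0], [0, 0, 2], 0], [[0.1, 0.27, 0], [0, 0, 3], 0], [[0.1, 0.27, 0], [0, 0, 3], 0]]}}

```text
time_s: 19.65
eef_pos: [581.0, 5.9, 118.7]
ee_rot: [0.059, 0.957, 0.161, 0.233]
force: [-0.1, 15.5, -2.4]
grip_width: -0.002
grip_force: 7.0
```

```bash
cat >> plan.py <<'E'
def nxt(a,fa,b,fb,push):
    """retreat from lever a, go over to lever b at its arm angle fb, descend, push to the given angles"""
    resync();s=1
    rows([pose(a,fa,14,32),pose(a,fa,14,95)]+[pose(b,fb+4,12,100)]*6)
    rows([pose(b,fb+4,12,100),pose(b,fb+4,12,60)]+[pose(b,fb+4,12,35)]*2+[pose(b,fb,2,34)]+[pose(b,f,0,33) for f in push[:3]])
    rows([pose(b,f,0,31) for f in push[3:]])
def step(l,f,d=4):
    rows([pose(l,f-d/2,0,31)]+[pose(l,f-d,0,31)]*2)
E
python3 - <<'E'
from plan import *
nxt("fl",28,"rr",-99,(-104,-109,-114,-119,-124,-129,-134,-134,-134))
E
```

```text
[[[-0.05, -1.47, -0.17], [0.0, 0.0, -5.0], 0], [[-0.1, -1.5, -6.5], [0.0, 0.0, -5.0], 0], [[2.0, 24.9, -6.9], [-10.0, 8.0, -61.0], 0], [[2.0, 24.9, -6.9], [-10.0, 8.0, -61.0], 0], [[2.0, 24.9, -6.9], [-10.0, 8.0, -61.0], 0], [[2.0, 24.9, -6.9], [-10.0, 8.0, -61.0], 0], [[2.0, 24.9, -6.9], [-10.0, 8.0, -61.0], 0], [[2.0, 24.9, -6.9], [-10.0, 8.0, -61.0], 0]]
[[[-0.01, -0.0, 0.0], [0.0, -0.0, -0.0], 0], [[-0.1, -0.8, 3.9], [0.0, -0.0, -0.0], 0], [[-0.2, -1.3, 6.4], [0.0, -0.0, -0.0], 0], [[-0.2, -1.3, 6.4], [0.0, -0.0, -0.0], 0], [[-0.3, -2.7, 6.2], [0.0, -0.0, 4.0], 0], [[-0.5, -3.3, 6.1], [-0.0, -0.0, 9.0], 0], [[-0.6, -3.8, 6.0], [-0.0, -0.0, 14.0], 0], [[-0.6, -4.2, 5.9], [-0.0, -0.0, 19.0], 0]]
[[[-0.2, -0.45, 0.15], [-0.0, -0.0, 5.0], 0], [[-0.32, -0.88, 0.05], [-0.0, -0.0, 10.0], 0], [[-0.41, -1.32, -0.04], [-0.0, -0.0, 15.0], 0], [[-0.46, -1.76, -0.13], [-0.0, -0.0, 20.0], 0], [[-0.46, -1.76, -0.13], [-0.0, -0.0, 20.0], 0], [[-0.46, -1.76, -0.13], [-0.0, -0.0, 20.0], 0]]
```

Emit:
{"api": "step_arm", "payload": {"increments": [[[0, -1.5, -0.2], [0, 0, -5], 0], [[-0.1, -1.5, -6.5], [0, 0, -5], 0], [[2, 24.9, -6.9], [-10, 8, -61], 0], [[2, 24.9, -6.9], [-10, 8, -61], 0], [[2, 24.9, -6.9], [-10, 8, -61], 0], [[2, 24.9, -6.9], [-10, 8, -61], 0], [[2, 24.9, -6.9], [-10, 8, -61], 0], [[2, 24.9, -6.9], [-10, 8, -61], 0]]}}

```text
time_s: 20.65
eef_pos: [636.8, -223.9, 237.9]
ee_rot: [0.233, 0.734, 0.588, 0.247]
force: [0.3, -0.2, 0.6]
grip_width: 0.003
grip_force: 0.0
```

```bash
cat >> plan.py <<'E'
def nx2(b,fb,push):
    settle()
    rows([pose(b,fb+4,12,100),pose(b,fb+4,12,60)]+[pose(b,fb+4,12,35)]*2+[pose(b,fb,2,34)]+[pose(b,f,0,33) for f in push[:3]])
    rows([pose(b,f,0,31) for f in push[3:]])
    step(b,push[-1])
E
python3 - <<'E'
from plan import *
print(RC.inv().apply(pose("rr",-95,12,100)[0]-O))
nx2("rr",-99,(-104,-109,-114,-119,-124,-129,-134,-134,-134))
E
```

```text
[  88.69094939 -115.69348502  100.        ]
20.75 ch pos [  89.8 -118.9  101.3] F [-0.6  0.4  0.1] q [-0.64  0.35  1.6   0.58  0.67 -0.78]
[[[0.3, -0.18, 0.1], [-0.0, 0.0, -4.0], 0], [[0.2, -1.0, 4.0], [-0.0, 0.0, -4.0], 0], [[0.1, -1.5, 6.5], [-0.0, 0.0, -4.0], 0], [[0.1, -1.5, 6.5], [-0.0, 0.0, -4.0], 0], [[-0.1, -2.8, 6.3], [-0.0, 0.0, 0.0], 0], [[-0.3, -3.4, 6.3], [-0.0, 0.0, 6.0], 0], [[-0.4, -3.9, 6.2], [-0.0, 0.0, 11.0], 0], [[-0.5, -4.3, 6.1], [-0.0, 0.0, 16.0], 0]]
[[[-0.16, -0.46, 0.09], [-0.0, 1.0, 5.0], 0], [[-0.29, -0.88, 0.0], [-0.0, 1.0, 10.0], 0], [[-0.38, -1.32, -0.09], [-0.0, 1.0, 15.0], 0], [[-0.43, -1.77, -0.18], [-0.0, 1.0, 20.0], 0], [[-0.43, -1.77, -0.18], [-0.0, 1.0, 20.0], 0], [[-0.43, -1.77, -0.18], [-0.0, 1.0, 20.0], 0]]
[[[-0.07, -0.16, -0.03], [-0.0, -0.0, 2.0], 0], [[-0.13, -0.33, -0.07], [-0.0, -0.0, 4.0], 0], [[-0.13, -0.33, -0.07], [-0.0, -0.0, 4.0], 0]]
```

Emit:
{"api": "step_arm", "payload": {"increments": [[[0.3, -0.2, 0.1], [0, 0, -4], 0], [[0.2, -1, 4], [0, 0, -4], 0], [[0.1, -1.5, 6.5], [0, 0, -4], 0], [[0.1, -1.5, 6.5], [0, 0, -4], 0], [[-0.1, -2.8, 6.3], [0, 0, 0], 0], [[-0.3, -3.4, 6.3], [0, 0, 6], 0], [[-0.4, -3.9, 6.2], [0, 0, 11], 0], [[-0.5, -4.3, 6.1], [0, 0, 16], 0]]}}

```text
time_s: 21.75
eef_pos: [642.5, -220.0, 165.3]
ee_rot: [0.195, 0.811, 0.476, 0.279]
force: [5.7, -1.3, 1.4]
grip_width: 0.002
grip_force: 2.8
```

Emit:
{"api": "step_arm", "payload": {"increments": [[[-0.2, -0.5, 0.1], [0, 1, 5], 0], [[-0.3, -0.9, 0], [0, 1, 10], 0], [[-0.4, -1.3, -0.1], [0, 1, 15], 0], [[-0.4, -1.8, -0.2], [0, 1, 20], 0], [[-0.4, -1.8, -0.2], [0, 1, 20], 0], [[-0.4, -1.8, -0.2], [0, 1, 20], 0]]}}

```text
time_s: 22.5
eef_pos: [627.5, -215.3, 154.7]
ee_rot: [0.14, 0.878, 0.332, 0.315]
force: [1.3, -3.3, 6.2]
grip_width: 0.008
grip_force: 3.0
```

Run:
```python
from plan import *
ctrl.capture("side");check()
```

```text
22.55 err mm [5.1 0.3 2. ] deg 3.9 Fch [ 4.9 -2.5  5. ] q [-0.65  0.43  1.72  0.81  0.52 -0.43]
```

Emit:
{"api": "step_arm", "payload": {"increments": [[[-0.07, -0.16, -0.03], [0, 0, 2], 0], [[-0.13, -0.33, -0.07], [0, 0, 4], 0], [[-0.13, -0.33, -0.07], [0, 0, 4], 0]]}}

```text
time_s: 22.92
eef_pos: [625.6, -214.7, 153.8]
ee_rot: [0.13, 0.889, 0.3, 0.32]
force: [9.4, -5.7, 4.9]
grip_width: -0.002
grip_force: 5.6
```

Emit:
{"api": "step_arm", "payload": {"increments": [[[-0.03, -0.08, -0.02], [0, 0, 1], 0], [[-0.05, -0.16, -0.03], [0, 0, 2], 0], [[-0.05, -0.16, -0.03], [0, 0, 2], 0]]}}

```text
time_s: 23.3
eef_pos: [624.9, -214.6, 153.7]
ee_rot: [0.126, 0.894, 0.284, 0.323]
force: [14.5, -8.7, 4.2]
grip_width: -0.001
grip_force: 7.6
```

Run:
```python
from plan import *
s=ctrl.sense();p=RC.inv().apply(s["eef_pos"]-O);print(p,RC.inv().apply(s["force"]))
resync();rows([pose("rr",-138,14,32),pose("rr",-138,14,95)]+[pose("fr",-78,12,100)]*6)
```

```text
[  40.72959938 -111.88893624   33.49013801] [15.31580389 -7.67602743 -3.38829396]
[[[-0.2, 1.28, 0.29], [0.0, -1.0, -2.0], 0], [[0.9, 2.1, -5.9], [0.0, -1.0, -2.0], 0], [[-2.9, -3.2, -7.8], [12.0, -5.0, -63.0], 0], [[-2.9, -3.2, -7.8], [12.0, -5.0, -63.0], 0], [[-2.9, -3.2, -7.8], [12.0, -5.0, -63.0], 0], [[-2.9, -3.2, -7.8], [12.0, -5.0, -63.0], 0], [[-2.9, -3.2, -7.8], [12.0, -5.0, -63.0], 0], [[-2.9, -3.2, -7.8], [12.0, -5.0, -63.0], 0]]
```

Emit:
{"api": "step_arm", "payload": {"increments": [[[-0.2, 1.3, 0.3], [0, -1, -2], 0], [[0.9, 2.1, -5.9], [0, -1, -2], 0], [[-2.9, -3.2, -7.8], [12, -5, -63], 0], [[-2.9, -3.2, -7.8], [12, -5, -63], 0], [[-2.9, -3.2, -7.8], [12, -5, -63], 0], [[-2.9, -3.2, -7.8], [12, -5, -63], 0], [[-2.9, -3.2, -7.8], [12, -5, -63], 0], [[-2.9, -3.2, -7.8], [12, -5, -63], 0]]}}

```text
time_s: 24.3
eef_pos: [539.9, -200.2, 182.2]
ee_rot: [0.193, 0.632, 0.737, 0.142]
force: [-0.1, 0.2, -0.3]
grip_width: 0.002
grip_force: 0.0
```

Run:
```python
from plan import *
print(RC.inv().apply(pose("fr",-78,12,100)[0]-O))
nx2("fr",-82,(-87,-92,-97,-102,-108,-114,-120,-124,-124))
```

```text
[ -17.74136802 -105.08999904  100.        ]
24.4 ch pos [ -21.1 -103.2   98.9] F [-1.3  0.4 -0.1] q [-0.68  0.26  1.79  0.41  0.73 -1.09]
[[[-0.26, 0.29, -0.11], [-0.0, 0.0, 1.0], 0], [[-0.3, 0.3, 3.9], [-0.0, 0.0, 1.0], 0], [[-0.2, 0.3, 6.4], [-0.0, 0.0, 1.0], 0], [[-0.2, 0.3, 6.4], [-0.0, 0.0, 1.0], 0], [[-0.4, -1.0, 6.5], [-0.0, 0.0, 5.0], 0], [[-0.5, -1.7, 6.6], [-0.0, 0.0, 10.0], 0], [[-0.6, -2.1, 6.6], [-0.0, 0.0, 15.0], 0], [[-0.6, -2.6, 6.6], [-0.0, 0.0, 20.0], 0]]
[[[-0.19, -0.37, 0.21], [-0.0, 0.0, 5.0], 0], [[-0.35, -0.9, 0.21], [-0.0, 0.0, 11.0], 0], [[-0.44, -1.44, 0.21], [-0.0, 0.0, 17.0], 0], [[-0.48, -1.99, 0.22], [-0.0, 0.0, 23.0], 0], [[-0.48, -2.35, 0.22], [-0.0, 0.0, 27.0], 0], [[-0.48, -2.35, 0.22], [-0.0, 0.0, 27.0], 0]]
[[[-0.07, -0.17, -0.0], [-0.0, 0.0, 2.0], 0], [[-0.13, -0.34, -0.0], [-0.0, 0.0, 4.0], 0], [[-0.13, -0.34, -0.0], [-0.0, 0.0, 4.0], 0]]
```

Emit:
{"api": "step_arm", "payload": {"increments": [[[-0.3, 0, -0.1], [0, 0, 1], 0], [[-0.3, 0, 3.9], [0, 0, 1], 0], [[-0.2, 0, 6.4], [0, 0, 1], 0], [[-0.2, 0, 6.4], [0, 0, 1], 0], [[-0.4, -1, 6.5], [0, 0, 5], 0], [[-0.5, -1.7, 6.6], [0, 0, 10], 0], [[-0.6, -2.1, 6.6], [0, 0, 15], 0], [[-0.6, -2.6, 6.6], [0, 0, 20], 0]]}}

```text
time_s: 25.4
eef_pos: [549.2, -214.0, 114.4]
ee_rot: [0.167, 0.754, 0.611, 0.175]
force: [6.1, -1.4, -1.0]
grip_width: 0.0
grip_force: 2.3
```

Emit:
{"api": "step_arm", "payload": {"increments": [[[-0.2, -0.4, 0.2], [0, 0, 5], 0], [[-0.3, -0.9, 0.2], [0, 0, 11], 0], [[-0.4, -1.4, 0.2], [0, 0, 17], 0], [[-0.5, -2, 0.2], [0, 0, 23], 0], [[-0.5, -2, 0.2], [0, 0, 23], 0]]}}

```text
time_s: 26.02
eef_pos: [531.6, -215.1, 102.6]
ee_rot: [0.129, 0.86, 0.45, 0.204]
force: [1.0, -0.5, 1.7]
grip_width: -0.005
grip_force: 1.1
```

Emit:
{"api": "step_arm", "payload": {"increments": [[[-0.07, -0.17, 0], [0, 0, 2], 0], [[-0.13, -0.34, 0], [0, 0, 4], 0], [[-0.13, -0.34, 0], [0, 0, 4], 0]]}}

```text
time_s: 26.4
eef_pos: [528.7, -213.7, 100.0]
ee_rot: [0.121, 0.875, 0.421, 0.208]
force: [0.9, -3.9, 4.4]
grip_width: -0.001
grip_force: 2.3
```

Emit:
{"api": "step_arm", "payload": {"increments": [[[-0.07, -0.17, 0], [0, 0, 2], 0], [[-0.13, -0.34, 0], [0, 0, 4], 0], [[-0.13, -0.34, 0], [0, 0, 4], 0]]}}

```text
time_s: 26.78
eef_pos: [525.4, -212.2, 97.9]
ee_rot: [0.113, 0.889, 0.39, 0.212]
force: [-0.0, -3.8, 4.2]
grip_width: -0.001
grip_force: 2.2
```

Emit:
{"api": "step_arm", "payload": {"increments": [[[-0.07, -0.17, 0], [0, 0, 2], 0], [[-0.13, -0.34, 0], [0, 0, 4], 0], [[-0.13, -0.34, 0], [0, 0, 4], 0]]}}

```text
time_s: 27.15
eef_pos: [522.4, -210.7, 96.1]
ee_rot: [0.105, 0.902, 0.359, 0.216]
force: [1.4, -4.1, 1.9]
grip_width: -0.001
grip_force: 2.1
```

Emit:
{"api": "step_arm", "payload": {"increments": [[[-0.07, -0.17, 0], [0, 0, 2], 0], [[-0.13, -0.34, 0], [0, 0, 4], 0], [[-0.13, -0.34, 0], [0, 0, 4], 0]]}}

```text
time_s: 27.52
eef_pos: [520.2, -209.9, 95.2]
ee_rot: [0.098, 0.914, 0.327, 0.22]
force: [7.9, -4.9, 1.0]
grip_width: -0.002
grip_force: 4.1
```

```bash
cat > e.py <<'E'
from plan import *
import sys
l=sys.argv[1];s=ctrl.sense();p=RC.inv().apply(s["eef_pos"]-O);d=p[:2]-ST[l];r=np.hypot(*d)
print(p.round(1),RC.inv().apply(s["force"]).round(1),"r",np.sqrt(r*r-441),"phi",np.degrees(np.arctan2(d[1],d[0])-np.arcsin(21/r)))
E
python3 e.py fr
```

```text
[ -79.2 -114.4   31. ] [ 7.7 -4.3 -3. ] r 48.68149286724509 phi -134.59858622397618
```

Emit:
{"api": "step_arm", "payload": {"increments": [[[-0.03, -0.08, 0], [0, 0, 1], 0], [[-0.06, -0.17, 0], [0, 0, 2], 0], [[-0.06, -0.17, 0], [0, 0, 2], 0]]}}

```text
time_s: 27.9
eef_pos: [519.5, -209.9, 95.1]
ee_rot: [0.096, 0.919, 0.31, 0.222]
force: [10.4, -7.3, 1.0]
grip_width: -0.001
grip_force: 6.0
```

```bash
python3 e.py fr
python3 - <<'E'
from plan import *
resync();rows([pose("fr",-136,14,32),pose("fr",-136,14,95)]+[pose("rl",106,12,100)]*6)
E
```

```text
[ -79.9 -114.4   31.3] [10.1 -6.6 -4.2] r 48.97132902357444 phi -135.08320235807363
[[[0.12, 1.32, -0.07], [0.0, 0.0, -3.0], 0], [[0.1, 1.3, -6.4], [0.0, 0.0, -3.0], 0], [[21.4, -9.9, -7.0], [-12.0, 4.0, -65.0], 0], [[21.4, -9.9, -7.0], [-12.0, 4.0, -65.0], 0], [[21.4, -9.9, -7.0], [-12.0, 4.0, -65.0], 0], [[21.4, -9.9, -7.0], [-12.0, 4.0, -65.0], 0], [[21.4, -9.9, -7.0], [-12.0, 4.0, -65.0], 0], [[21.4, -9.9, -7.0], [-12.0, 4.0, -65.0], 0]]
```

Emit:
{"api": "step_arm", "payload": {"increments": [[[-0.03, -0.1, 0], [0, 0, 1], 0], [[-0.03, -0.1, 0], [0, 0, 1], 0]]}}

```text
time_s: 28.15
eef_pos: [519.2, -209.9, 95.1]
ee_rot: [0.095, 0.922, 0.302, 0.223]
force: [12.4, -8.7, 0.7]
grip_width: 0.003
grip_force: 7.2
```

Emit:
{"api": "step_arm", "payload": {"increments": [[[0.1, 1.5, -0.1], [0, 0, -4], 0], [[0.1, 1.5, -6.4], [0, 0, -4], 0], [[21.4, -9.8, -7], [-12, 4, -66], 0], [[21.4, -9.8, -7], [-12, 4, -66], 0], [[21.4, -9.8, -7], [-12, 4, -66], 0], [[21.4, -9.8, -7], [-12, 4, -66], 0], [[21.4, -9.8, -7], [-12, 4, -66], 0], [[21.4, -9.8, -7], [-12, 4, -66], 0]]}}

```text
time_s: 29.15
eef_pos: [586.3, 3.2, 199.7]
ee_rot: [0.277, 0.584, 0.738, 0.195]
force: [-1.3, -0.2, 0.2]
grip_width: -0.002
grip_force: 0.0
```

Run:
```python
from plan import *
print(RC.inv().apply(pose("rl",106,12,100)[0]-O))
nx2("rl",102,(97,92,87,82,77,72,66,66))
```

```text
[ 15.04777095 102.04452866 100.        ]
29.25 ch pos [ 14.9 101.7  99.1] F [-0.9  0.2  0.3] q [-0.25  0.2   1.91  0.33  0.38 -0.74]
[[[0.03, 0.04, -0.08], [-0.0, -0.0, 0.0], 0], [[0.2, -0.7, 3.8], [-0.0, -0.0, 0.0], 0], [[0.4, -1.2, 6.3], [-0.0, -0.0, 0.0], 0], [[0.4, -1.2, 6.3], [-0.0, -0.0, 0.0], 0], [[0.5, 0.1, 6.6], [-0.0, -0.0, 4.0], 0], [[0.6, 0.7, 6.8], [-0.0, -0.0, 10.0], 0], [[0.7, 1.1, 6.9], [-0.0, -0.0, 15.0], 0], [[0.8, 1.6, 7.0], [-0.0, -0.0, 20.0], 0]]
[[[0.13, 0.37, 0.3], [-1.0, -0.0, 5.0], 0], [[0.25, 0.8, 0.39], [-1.0, -0.0, 10.0], 0], [[0.34, 1.24, 0.48], [-1.0, -0.0, 15.0], 0], [[0.4, 1.78, 0.59], [-1.0, -0.0, 21.0], 0], [[0.4, 1.78, 0.59], [-1.0, -0.0, 21.0], 0]]
[[[0.07, 0.16, 0.04], [0.0, -0.0, 2.0], 0], [[0.13, 0.33, 0.08], [0.0, -0.0, 4.0], 0], [[0.13, 0.33, 0.08], [0.0, -0.0, 4.0], 0]]
```

Run:
```python
from plan import *
resync()
P=lambda f,g,z,r:pose("rl",f,g,z,r)
rows([P(104,12,95,72),P(104,12,95,72),P(104,12,60,72),P(104,12,35,72),P(104,12,35,72)])
rows([P(103,7,34,61),P(102,3,34,52),P(99,0,33,48),P(94,0,32,48),P(89,0,32,48),P(84,0,31,48),P(79,0,31,48),P(79,0,31,48)])
rows([P(74,0,31,48),P(70,0,31,48),P(66,0,31,48),P(66,0,31,48),P(66,0,31,48)])
```

```text
[[[2.56, 0.24, 0.33], [-0.0, -0.0, 2.0], 0], [[2.56, 0.24, 0.33], [-0.0, -0.0, 2.0], 0], [[2.7, -0.4, 3.8], [-0.0, -0.0, 2.0], 0], [[2.9, -0.9, 6.2], [-0.0, -0.0, 2.0], 0], [[2.9, -0.9, 6.2], [-0.0, -0.0, 2.0], 0]]
[[[-1.09, 0.54, 0.27], [-0.0, -0.0, 1.0], 0], [[-1.96, 1.0, 0.4], [-0.0, -0.0, 2.0], 0], [[-2.27, 1.5, 0.62], [-0.0, -0.0, 6.0], 0], [[-2.15, 1.92, 0.8], [-0.0, -0.0, 11.0], 0], [[-2.06, 2.36, 0.88], [-0.0, -0.0, 16.0], 0], [[-2.01, 2.79, 1.06], [-0.0, -0.0, 21.0], 0], [[-2.0, 3.2, 1.2], [-0.0, -0.0, 26.0], 0], [[-2.0, 3.2, 1.2], [-0.0, -0.0, 26.0], 0]]
[[[0.17, 0.45, 0.04], [-1.0, -0.0, 5.0], 0], [[0.28, 0.79, 0.12], [-1.0, -0.0, 9.0], 0], [[0.36, 1.14, 0.19], [-1.0, -0.0, 13.0], 0], [[0.36, 1.14, 0.19], [-1.0, -0.0, 13.0], 0], [[0.36, 1.14, 0.19], [-1.0, -0.0, 13.0], 0]]
```

Emit:
{"api": "step_arm", "payload": {"increments": [[[2.6, 0.2, 0.3], [0, 0, 2], 0], [[2.6, 0.2, 0.3], [0, 0, 2], 0], [[2.7, -0.4, 3.8], [0, 0, 2], 0], [[2.9, -0.9, 6.2], [0, 0, 2], 0], [[2.9, -0.9, 6.2], [0, 0, 2], 0]]}}

```text
time_s: 29.88
eef_pos: [615.2, 24.6, 141.1]
ee_rot: [0.273, 0.601, 0.725, 0.199]
force: [0.0, 0.1, 0.0]
grip_width: 0.004
grip_force: 0.0
```

Emit:
{"api": "step_arm", "payload": {"increments": [[[-1.1, 0.5, 0.3], [0, 0, 1], 0], [[-2, 1, 0.4], [0, 0, 2], 0], [[-2.3, 1.5, 0.6], [0, 0, 6], 0], [[-2.2, 1.9, 0.8], [0, 0, 11], 0], [[-2.1, 2.4, 0.9], [0, 0, 16], 0], [[-2, 2.8, 1.1], [0, 0, 21], 0], [[-2, 3.2, 1.2], [0, 0, 26], 0], [[-2, 3.2, 1.2], [0, 0, 26], 0]]}}

```text
time_s: 30.88
eef_pos: [650.2, 11.0, 157.1]
ee_rot: [0.223, 0.747, 0.571, 0.257]
force: [-2.4, 0.2, -1.1]
grip_width: -0.0
grip_force: 1.2
```

Emit:
{"api": "step_arm", "payload": {"increments": [[[0.2, 0.5, 0], [-1, 0, 5], 0], [[0.3, 0.8, 0.1], [-1, 0, 9], 0], [[0.4, 1.1, 0.2], [-1, 0, 13], 0], [[0.4, 1.1, 0.2], [-1, 0, 13], 0], [[0.4, 1.1, 0.2], [-1, 0, 13], 0]]}}

```text
time_s: 31.5
eef_pos: [660.3, 12.3, 162.2]
ee_rot: [0.199, 0.805, 0.482, 0.285]
force: [-2.9, -0.4, -2.1]
grip_width: -0.001
grip_force: 2.0
```

```bash
python3 e.py rl
python3 - <<'E'
from plan import *
step("rl",66,4)
E
```

```text
[ 62.1 116.9  31.8] [-3.5 -0.6 -0.5] r 47.52410640755831 phi 63.861579193311755
[[[0.07, 0.17, 0.04], [0.0, -0.0, 2.0], 0], [[0.13, 0.34, 0.08], [0.0, -0.0, 4.0], 0], [[0.13, 0.34, 0.08], [0.0, -0.0, 4.0], 0]]
```

Emit:
{"api": "step_arm", "payload": {"increments": [[[0.07, 0.17, 0.04], [0, 0, 2], 0], [[0.13, 0.34, 0.08], [0, 0, 4], 0], [[0.13, 0.34, 0.08], [0, 0, 4], 0]]}}

```text
time_s: 31.88
eef_pos: [663.6, 12.0, 164.0]
ee_rot: [0.189, 0.821, 0.453, 0.292]
force: [-2.5, -1.2, -3.3]
grip_width: -0.005
grip_force: 2.2
```

Emit:
{"api": "step_arm", "payload": {"increments": [[[0.07, 0.17, 0.04], [0, 0, 2], 0], [[0.13, 0.34, 0.08], [0, 0, 4], 0], [[0.13, 0.34, 0.08], [0, 0, 4], 0]]}}

```text
time_s: 32.25
eef_pos: [666.9, 11.4, 165.7]
ee_rot: [0.178, 0.836, 0.424, 0.298]
force: [-3.8, 1.1, -4.3]
grip_width: -0.0
grip_force: 2.4
```

Emit:
{"api": "step_arm", "payload": {"increments": [[[0.07, 0.17, 0.02], [0, 0, 2], 0], [[0.13, 0.34, 0.05], [0, 0, 4], 0], [[0.13, 0.34, 0.05], [0, 0, 4], 0]]}}

```text
time_s: 32.62
eef_pos: [670.1, 10.5, 167.8]
ee_rot: [0.168, 0.851, 0.394, 0.304]
force: [-2.0, 2.2, -4.7]
grip_width: -0.004
grip_force: 2.7
```

```bash
python3 e.py rl
```

```text
[ 73.5 115.8  32.1] [-4.1  2.1 -3.1] r 48.173368335659795 phi 51.587330368021114
```

Emit:
{"api": "step_arm", "payload": {"increments": [[[0.07, 0.17, 0.04], [0, 0, 2], 0], [[0.13, 0.34, 0.08], [0, 0, 4], 0], [[0.13, 0.34, 0.08], [0, 0, 4], 0]]}}

```text
time_s: 33.0
eef_pos: [673.3, 9.2, 169.8]
ee_rot: [0.157, 0.864, 0.364, 0.31]
force: [-1.5, 3.0, -5.7]
grip_width: -0.0
grip_force: 2.7
```

Emit:
{"api": "step_arm", "payload": {"increments": [[[0.07, 0.17, 0.04], [0, 0, 2], 0], [[0.13, 0.34, 0.08], [0, 0, 4], 0], [[0.13, 0.34, 0.08], [0, 0, 4], 0]]}}

```text
time_s: 33.38
eef_pos: [675.2, 9.1, 170.4]
ee_rot: [0.145, 0.877, 0.334, 0.314]
force: [-9.7, 8.9, -3.7]
grip_width: -0.002
grip_force: 6.7
```

Emit:
{"api": "step_arm", "payload": {"increments": [[[0.03, 0.12, 0.02], [0, 0, 1], 0], [[0.03, 0.12, 0.02], [0, 0, 1], 0]]}}

```text
time_s: 33.62
eef_pos: [675.6, 9.0, 170.5]
ee_rot: [0.141, 0.88, 0.327, 0.315]
force: [-11.9, 12.0, -3.8]
grip_width: -0.001
grip_force: 8.3
```

Emit:
{"api": "step_arm", "payload": {"increments": [[[0, -1.6, -0.2], [0, 0, -3], 0], [[0, -1.6, -6], [0, 0, -3], 0], [[0, -1.6, -14], [0, 0, -3], 0], [[0, -1.6, -20], [0, 0, -3], 0], [[0, -1.6, -20], [0, 0, -3], 0]]}}

```text
time_s: 34.25
eef_pos: [539.2, 28.0, 321.7]
ee_rot: [0.155, 0.868, 0.349, 0.317]
force: [0.1, -0.5, -0.2]
grip_width: 0.0
grip_force: 0.0
```

Run:
```python
from plan import *
c=ctrl.capture("scene")["img"][:,:,::-1];d=ctrl.capture("side")["img"][:,:,::-1]
cv2.imwrite("pics/v7.png",np.hstack([cv2.resize(c[170:350,210:380],(510,540),interpolation=2),cv2.resize(d[170:310,225:321],(290,540))]))
```

```text
(no output)
```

View pics/v7.png

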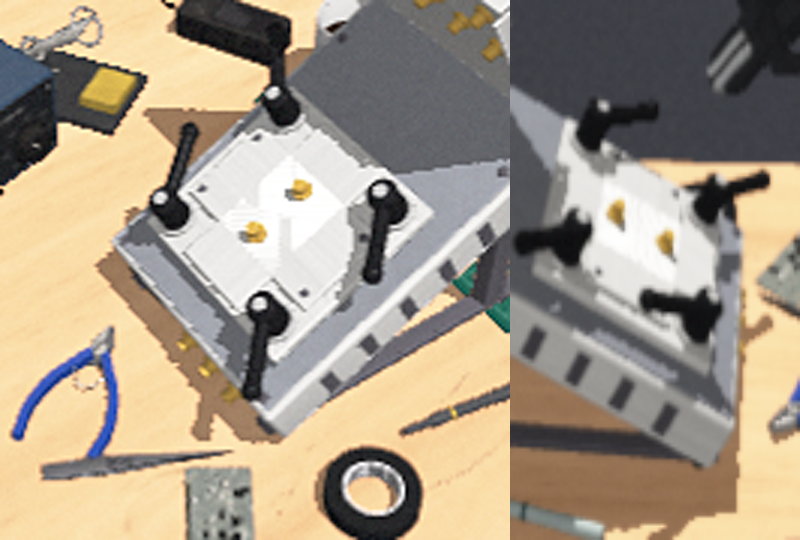

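The picture shows all four levers turned past the box sides, balls at FL (190,130), RL (278,45), RR (374,275) and FR (253,388). The lid lies flat, the bystanders are where they were and the hand is clear. I'm handing the job in.

```bash
python3 -c "
from rig import ctrl
print(ctrl.finish_job())"
```

```text
the job is handed in; nothing more can be done
None
```

I tightened all four levers crosswise in two rounds, each to a firm stop felt at about 15–17 N. In the last picture the lid looks flat and the things round the box unmoved; I did not measure the lid's tilt or gap, and the judge's result is not shown.

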